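# Load culture plates into a transport carrier

### The job

Move the two culture plates that lean in the grey sloping drainer into the two empty slots of the blue carrier, so that each stands upright on its edge, fully down in a slot of its own; lower them in, do not drop them. When both are in, swing the carrier's orange retaining bar over the plates until it is fully closed, and leave the plate that already stands in the middle slot where it is.

Things in the scene. Friction and masses are not known exactly. Their poses are not given: they have to be found in the camera images.
- plate_near: closed round culture plate (petri dish), cream, clear lid, 90 mm diameter, 15 mm thick, rigid; origin at the centre of its underside, z along the disc axis to the lid; starts leaning in the drainer's slot nearer the robot, plane 20 degrees from vertical, top towards the drainer's -x. Its upper half stands free and can be pinched across the 15 mm
- plate_far: closed round culture plate (petri dish), cream, clear lid, 90 mm diameter, 15 mm thick, rigid; origin at the centre of its underside, z along the disc axis to the lid; starts leaning in the drainer's farther slot, parallel to plate_near, 62 mm behind it along the drainer's x
- plate_stored: closed round culture plate (petri dish), cream, clear lid, 90 mm diameter, 15 mm thick, rigid; origin at the centre of its underside, z along the disc axis to the lid; a bystander standing in the carrier's middle slot
- plate_near_mid (a point): centre of plate_near (mid thickness)
- plate_far_mid (a point): centre of plate_far (mid thickness)
- plate_stored_mid (a point): centre of plate_stored (mid thickness)
- drainer: grey fixed drainer, base 170 x 96 mm, origin on the worktop, 35 mm nearer the robot than its centre, x across its two slots, away from the robot. Slots lean 20 degrees, tops to -x: two fins each, 18 mm apart, ending 9 mm below the plate's centre (up the slope). Plates lie on two rods and lift out 40 mm up the slope
- carrier: blue fixed carrier, base 200 x 90 mm, origin under its centre, x along its length (across its three upright slots, 52 mm apart) away from the robot; bar pivots on its -y side. A slot is two fins 19 mm apart with flared lips, top edge 54 mm up; two rods below centre the plate, which reaches from 12 to 102 mm above the worktop
- slot_front (a point): in the slot nearest the robot (empty): where the centre of a fully seated plate lies, 57 mm above the worktop; a seated plate's disc axis is along the carrier's x
- slot_middle (a point): the same for the middle slot, which holds plate_stored
- slot_back (a point): the same for the slot farthest from the robot (empty)
- keeper (a joint): hinge of the orange retaining bar: 0 = fully closed over the plates (a stop), grows as it swings open to the carrier's -y side, up to 2.2 rad; starts at 1.6 to 2.1. Stiff pivot: it stays where it is left; about 2 N at the bar moves it
- keeper_bar (a point): middle of the orange round bar (10 mm diameter, 172 mm long, along the carrier's x) on two arms, 85 mm from the pivot axis. Closed it lies above the plates on the carrier's centre line, 124 mm above the worktop, 17 mm of air over the plates; open it lies out at the -y side, 80 to 120 mm up
- keeper_pivot (a point): on the bar's pivot axis (along the carrier's x), 58 mm to the carrier's -y side, 62 mm above the worktop
Not all that is in view belongs to the job. Leave any green or pink look-alike of the plate_near alone.

How it is judged:
On the way:
1. both plates stand released in the two empty slots, the retaining bar still open ((((distance between plate_near_mid and slot_front below 0.01 m and angle between the z axis of plate_near and the x axis of carrier, either way round below 0.17 rad) and (distance between plate_far_mid and slot_back below 0.01 m and angle between the z axis of plate_far and the x axis of carrier, either way round below 0.17 rad)) or ((distance between plate_near_mid and slot_back below 0.01 m and angle between the z axis of plate_near and the x axis of carrier, either way round below 0.17 rad) and (distance between plate_far_mid and slot_front below 0.01 m and angle between the z axis of plate_far and the x axis of carrier, either way round below 0.17 rad))) and contact force between the fingers and plate_near below 0.05 N and linear speed of each of plate_near, plate_far below 0.03 m/s and contact force between the fingers and plate_far below 0.05 N and value of joint keeper above 0.8 rad), for 0.2 s.
At the end, for the whole second after the job is handed in: The two plates stand released and at rest, one each in the front and back slot, centres within 10 mm of the seats, disc axes within 0.17 rad of the carrier's x; the stored plate stands likewise in the middle slot; the retaining bar's joint is below 0.12 rad ((((distance between plate_near_mid and slot_front below 0.01 m and angle between the z axis of plate_near and the x axis of carrier, either way round below 0.17 rad) and (distance between plate_far_mid and slot_back below 0.01 m and angle between the z axis of plate_far and the x axis of carrier, either way round below 0.17 rad)) or ((distance between plate_near_mid and slot_back below 0.01 m and angle between the z axis of plate_near and the x axis of carrier, either way round below 0.17 rad) and (distance between plate_far_mid and slot_front below 0.01 m and angle between the z axis of plate_far and the x axis of carrier, either way round below 0.17 rad))) and contact force between the fingers and plate_near below 0.05 N and linear speed of each of plate_near, plate_far below 0.03 m/s and contact force between the fingers and plate_far below 0.05 N and distance between plate_stored_mid and slot_middle below 0.01 m and angle between the z axis of plate_stored and the x axis of carrier, either way round below 0.17 rad and value of joint keeper below 0.12 rad); the robot touches nothing.
It fails at once if plate_near was dropped (it fell freely for more than about 4 cm) (contact force between the fingers and plate_near below 0.01 N and linear speed of plate_near above 0.85 m/s).
It fails at once if plate_far was dropped (it fell freely for more than about 4 cm) (contact force between the fingers and plate_far below 0.01 N and linear speed of plate_far above 0.85 m/s).
It fails at once if the plate in the middle slot was dislodged (distance of plate_stored_mid from where it was at the start of the episode above 0.025 m).
It also fails if it takes over 69 s, if anything falls off the work surface, if the arm or the gripper's body presses on something with over 40 N, if the wrist force passes 120 N, or if a joint passes its speed limit or range.

### The arm

A 6-joint arm with a two-finger parallel gripper is mounted at the origin on a cart in front of the work surface, level with it; the furniture and walls round the work are solid. World frame = base frame: x ahead of the robot, y to its left, z up, the work surface at z = 0. Lengths are in m, angles in rad, forces in N, time in s.
With the tool pointing down it reaches from about 0.35 to 0.975 m from the base axis. Payload 4.9 kg.
Tool frame: the origin (TCP) lies on the front face of the gripper's body, between the roots of the fingers; the fingertips stand 73 mm ahead of it and the grasp point (between the pads) lies 54 mm ahead of it; z points along the fingers, y is the line along which they close (so a half turn about z gives the same grasp; the last joint's range is limited). The gripper opens to 85 mm and grips with 20 to 120 N. Pads are 22 mm wide; open, the fingers measure 114 mm over their backs; the gripper's body (76 mm by 85 mm) begins 54 mm behind the grasp point. The pads swing forward as they close: fully open they stand 13 mm farther back than shut.
Start: joints at [-1.443, 0.053, 1.613, -0, 1.476, -0.119], TCP at [0.153, -0.606, 0.304] pointing down, gripper open.
Joint ranges: [-3.01, 3.01], [-1.01, 2.22], [0.06, 2.58], [-1.02, 4.17], [0.09, 2.62], [-3.14, 3.14]. Speed limits (rad/s): [2.57, 2.57, 3.14, 3.14, 3.14, 3.14].

### API

Orientations are given as a rotation vector (axis times angle).
In Python, from station import status, imaging, order gives the robot as it stands.
- The arm moves only by the tool arm_command, never from a script. Its argument "increments" is a list of rows, each an object with "slide": the shift along the tool's x, y, z in m, a list of three; "spin": the turn about the tool's z in degrees; "gripper": the opening, from -1 (shut) to 1 (fully open). In form: [{"slide": [x, y, z], "spin": spin, "gripper": gripper}, ...]. A call has 1 to 8 rows; each row is the pose to reach, as a shift and turn from the pose commanded when the call began, along the tool's axes at that moment; what a row does not reach only later rows make up. A row lasts 1/12 s, in which the tool goes at most 41.7 mm and 7.16 degrees, less where a joint would pass 70% of its speed; a pose out of reach is approached as far as the arm can. A call with a gripper value outside its range is refused whole. The fingers move at their own pace and stop on an object; "newtons" is the grip in N (left out, the last holds). Time passes only in rows, so rows that repeat a pose let the fingers close. It gives the time, the measured TCP pose, the force, the opening and the grip force at its end, in the units of the state.
- status.get_obs(): the state, without advancing time (a new reading comes with each control period).
- imaging.get_image(name): name is "scene" or "top" or "wrist"; returns a dict with "frame" (384x512x3 uint8, red, green, blue), "vfov" (degrees; the focal length in pixels is half the picture's height over the tangent of half this angle, whatever the lens; pixels are square), "cx", "cy" (the principal point, pixels), "k1" (the pictures are not rectified: a ray, as slopes to the right and down, at radius r is drawn at 1 + k1 r^2 times it, then the intrinsics apply), "view" (4x4, takes a point from world to camera coordinates); the wrist camera has in their place "mount" (4x4, takes a point from camera to tool coordinates, whose origin is the TCP and whose axes are the flange's). Camera axes: x right, y up, looking along -z (the intrinsics and any distortion apply to the point x, -y, -z); pixel columns grow to the right and rows downward; lengths in m; the calibration is good to about 2 mm. A picture is of the moment at which its call begins: read the wrist's pose just before it. There is no depth.
- order.finish_job(): hands the job in; it is judged then, once.
The state is a dict: "t": time; "q": joint angles; "dq": joint speeds; "effort": joint torques, N m; "tool_pos": TCP position; "tool_rot": TCP orientation; "contact_force": force on the tool from outside, world axes, zero at the start; "wrist_torque": the same for the moment, N m; "opening": finger opening in m; "grip_force": force on a finger pad.
Only numpy, scipy, OpenCV 4.12 (cv2) and the standard library are available. Lean on these libraries where they do the work, as an engineer would, in place of code of your own. Each camera call takes 0.05 s, during which the arm holds its last target. There are 200 camera calls.

## Working session

There is one attempt and no reset: what is moved stays moved. The work goes in short steps, Python scripts to look and compute and a tool call to move; the robot and the scene stay as the last step left them, time stands still between calls to the robot, and variables do not carry over. Pictures are saved under pics/ and viewed, at most 10 in all, crops included, and the job is handed in when it is done.

Besides the shell and the picture viewer there is one more tool, called after ">>>" as name(argument=value, ...), one argument or row to a line, values as JSON. arm_command: Moves the arm, as the interface text tells. Its arguments: {"type":"object","properties":{"increments":{"type":"array","items":{"type":"object","properties":{"slide":{"type":"array","items":{"type":"number"}},"spin":{"type":"number"},"gripper":{"type":"number"}}}},"newtons":{"type":"number"}},"required":["increments"]}

```bash
mkdir -p pics; ls; cat > h.py <<'E'
import numpy as np, cv2, json
from station import status, imaging, order
from scipy.spatial.transform import Rotation as R
def snap(n, fn=None):
    o=status.get_obs(); d=imaging.get_image(n)
    if 'mount' in d:
        T=np.eye(4);T[:3,:3]=R.from_rotvec(o['tool_rot']).as_matrix();T[:3,3]=o['tool_pos']
        d['c2w']=T@np.array(d['mount'])
    else: d['c2w']=np.linalg.inv(np.array(d['view']))
    d['f']=192/np.tan(np.radians(d['vfov'])/2)
    if fn: cv2.imwrite(fn,d['frame'][:,:,::-1])
    return d
def ray(d,u,v):
    x,y=(u-d['cx'])/d['f'],(v-d['cy'])/d['f']; s=np.array([x,y]);p=s.copy()
    for _ in range(30): p=s/(1+d['k1']*(p@p))
    w=d['c2w'][:3,:3]@np.array([p[0],-p[1],-1]); return d['c2w'][:3,3],w/np.linalg.norm(w)
def onz(d,u,v,z):
    o,w=ray(d,u,v); return o+w*(z-o[2])/w[2]
def proj(d,P):
    P=np.atleast_2d(P); c=(np.linalg.inv(d['c2w'])@np.c_[P,np.ones(len(P))].T).T
    s=np.c_[c[:,0]/-c[:,2],-c[:,1]/-c[:,2]]; r=(s**2).sum(1,keepdims=True)
    return s*(1+d['k1']*r)*d['f']+[d['cx'],d['cy']]
E
python3 - <<'E'
from h import *
a=snap('scene','pics/s0.png');b=snap('top','pics/t0.png')
for d in (a,b): print(d['f'],d['cx'],d['cy'],d['k1'],d['c2w'].round(3).tolist())
print(status.get_obs())
E
```

```text
pics
385.01811038299627 253.55704216254097 187.45475415405443 -0.06290877388482194 [[-0.52, 0.604, -0.604, -0.009], [-0.854, -0.355, 0.38, 0.505], [0.015, 0.713, 0.701, 0.682], [0.0, 0.0, 0.0, 1.0]]
363.2482149710081 249.41335768940522 189.4930121229527 -0.013749826732758623 [[-0.005, 0.995, -0.095, 0.417], [-1.0, -0.005, 0.003, 0.184], [0.002, 0.095, 0.995, 0.939], [0.0, 0.0, 0.0, 1.0]]
{'t': 0.1, 'q': array([-1.44300214e+00,  5.33046270e-02,  1.61415550e+00,  2.52234735e-05,
        1.47600267e+00, -1.19005111e-01]), 'dq': array([-0.00059471,  0.0004391 , -0.00459947,  0.00028063, -0.00086793,
       -0.00092203]), 'effort': array([-1.56442275e-03, -3.94906569e+01, -3.71362317e+01, -2.36736978e-04,
        3.98070508e-03, -2.09399751e-06]), 'tool_pos': array([ 0.15263584, -0.60563363,  0.302778  ]), 'tool_rot': array([-3.11584818e+00, -3.86454352e-01, -2.65139442e-05]), 'contact_force': array([-1.04952939, -0.26863947, -0.3790194 ]), 'wrist_torque': array([-0.02524933, -0.00298882,  0.06008835]), 'grip_force': 0.0, 'opening': 0.08525703619774953}
```

View pics/s0.png

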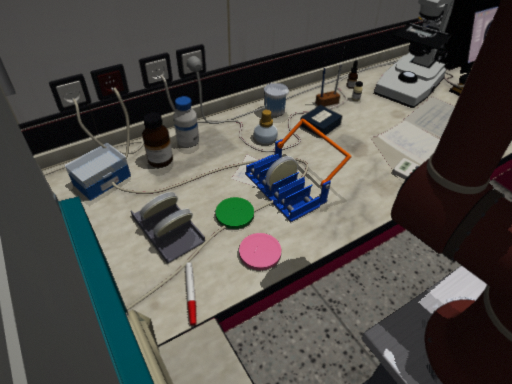

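View pics/t0.png

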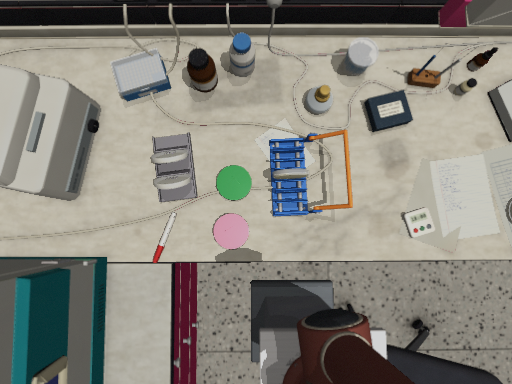

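The top view shows the drainer around (173,168), the carrier around (289,177) and the orange bar near column 348. The green and pink decoys are at (233,183) and (231,231). I'll enlarge these for measurement.

```bash
python3 - <<'E'
from h import *
t=cv2.imread('pics/t0.png');s=cv2.imread('pics/s0.png')
k=lambda i,x0,y0,w,h,f:cv2.resize(i[y0:y0+h,x0:x0+w],None,fx=f,fy=f,interpolation=cv2.INTER_CUBIC)
A=np.hstack([k(t,140,120,75,100,4),k(t,260,120,100,100,4)])[:, :700]
cv2.imwrite('pics/tc.png',A)
B=np.hstack([k(s,125,180,85,85,4),k(s,240,115,115,85,4)[:, :]])[:, :800]
cv2.imwrite('pics/sc.png',B)
E
```

```text
(no output)
```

View pics/tc.png

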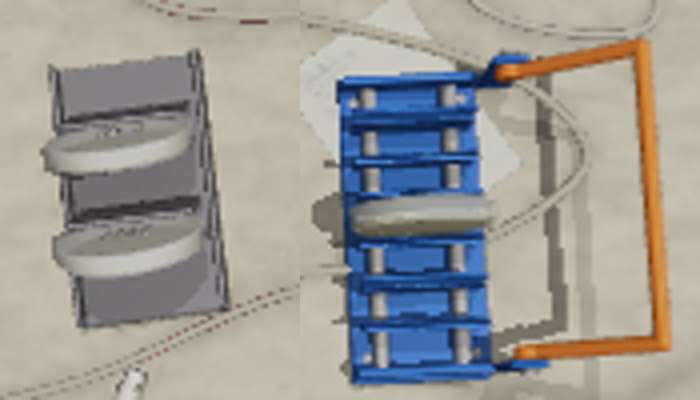

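View pics/sc.png

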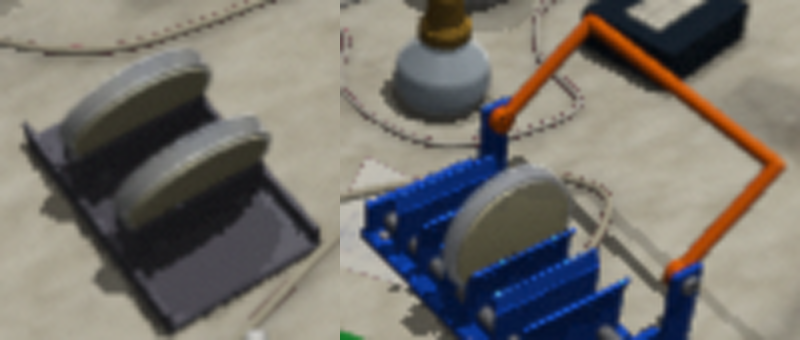

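```bash
python3 - <<'E'
from h import *
t=snap('top')
D=[onz(t,u,v,.005)[:2] for u,v in [(153,136.5),(189,133),(197,197),(160,201)]]
C=[onz(t,u,v,.01)[:2] for u,v in [(270.5,140),(304,139),(308,214),(273,215.5)]]
for n,Q in (('dr',D),('car',C)):
    Q=np.array(Q);print(n,Q.round(3).tolist(),Q.mean(0).round(4), 'yaw',np.degrees(np.arctan2(*((Q[0]+Q[1]-Q[2]-Q[3])[::-1]))), np.linalg.norm(Q[0]-Q[3]),np.linalg.norm(Q[0]-Q[1]))
o=status.get_obs();print(R.from_rotvec(o['tool_rot']).as_matrix().round(3).tolist()); w=imaging.get_image('wrist');print(np.array(w['mount']).round(3).tolist(),w['vfov'])
E
```

```text
dr [[0.647, 0.434], [0.656, 0.34], [0.487, 0.317], [0.477, 0.412]] [0.5669 0.3759] yaw 7.443254913034636 0.170756918811676 0.09471435339139443
car [[0.635, 0.127], [0.637, 0.039], [0.442, 0.033], [0.439, 0.122]] [0.5383 0.0802] yaw 1.5837442725049191 0.19617859877059088 0.08736585757959353
[[0.97, 0.244, -0.0], [0.244, -0.97, 0.002], [0.0, -0.002, -1.0]]
[[-0.001, 0.958, 0.287, 0.073], [1.0, 0.001, 0.0, 0.001], [-0.0, 0.287, -0.958, -0.07], [0.0, 0.0, 0.0, 1.0]] 71.39244848438457
```

>>> arm_command(
  increments=[
    {"slide": [0.4,-0.37,0.02],"spin": -83,"gripper": 1},
    {"slide": [0.4,-0.37,0.02],"spin": -83,"gripper": 1},
    {"slide": [0.4,-0.37,0.02],"spin": -83,"gripper": 1},
    {"slide": [0.4,-0.37,0.02],"spin": -83,"gripper": 1},
    {"slide": [0.4,-0.37,0.02],"spin": -83,"gripper": 1},
    {"slide": [0.4,-0.37,0.02],"spin": -83,"gripper": 1},
    {"slide": [0.4,-0.37,0.02],"spin": -83,"gripper": 1},
    {"slide": [0.4,-0.37,0.02],"spin": -83,"gripper": 1},
  ],
)

```text
t: 0.87
tool_pos: [0.3351, -0.3251, 0.2915]
tool_rot: [2.545, 1.841, 0.0]
contact_force: [0.4, -1.0, -0.1]
opening: 0.0852
grip_force: 0.0
```

```bash
cat >> h.py <<'E'
def go(p,yhead=None):
    "slide and spin (deg) to reach TCP p with tool y heading yhead deg"
    o=status.get_obs(); M=R.from_rotvec(o['tool_rot']).as_matrix()
    h=np.degrees(np.arctan2(M[1,1],M[0,1])); s=0 if yhead is None else -((yhead-h+180)%360-180)
    print('t',round(o['t'],2),'pos',o['tool_pos'].round(4),'yh',h.round(2),'down',M[2,2].round(4),'F',o['contact_force'].round(1),'open',round(o['opening'],4),'grip',round(o['grip_force'],1))
    print('  slide',(M.T@(np.array(p)-o['tool_pos'])).round(4).tolist(),'spin',round(float(s),2))
E
python3 -c "
from h import *
go([.545,.33,.26],7.4)"
```

```text
t 0.87 pos [ 0.3351 -0.3251  0.2915] yh -18.25 down -1.0 F [ 0.4 -1.  -0.1] open 0.0852 grip 0.0
  slide [0.6879, -0.0057, 0.0315] spin -25.65
```

>>> arm_command(
  increments=[
    {"slide": [0.67,-0.005,0.03],"spin": -25,"gripper": 1},
    {"slide": [0.67,-0.005,0.03],"spin": -25,"gripper": 1},
    {"slide": [0.67,-0.005,0.03],"spin": -25,"gripper": 1},
    {"slide": [0.67,-0.005,0.03],"spin": -25,"gripper": 1},
    {"slide": [0.67,-0.005,0.03],"spin": -25,"gripper": 1},
    {"slide": [0.67,-0.005,0.03],"spin": -25,"gripper": 1},
    {"slide": [0.67,-0.005,0.03],"spin": -25,"gripper": 1},
    {"slide": [0.67,-0.005,0.03],"spin": -25,"gripper": 1},
  ],
)

```text
t: 1.53
tool_pos: [0.4382, -0.0084, 0.2769]
tool_rot: [2.093, 2.342, 0.001]
contact_force: [0.5, -0.3, 0.2]
opening: 0.0853
grip_force: 0.0
```

```bash
python3 -c "
from h import *
go([.55,.08,.26],1.6)
snap('wrist','pics/w0.png')
go([.545,.34,.26],7.4)"
```

```text
t 1.53 pos [ 0.4382 -0.0084  0.2769] yh 6.44 down -1.0 F [ 0.5 -0.3  0.2] open 0.0853 grip 0.0
  slide [0.0753, 0.121, 0.0169] spin 4.84
t 1.58 pos [ 0.4392 -0.0021  0.2764] yh 6.89 down -1.0 F [-2.2  3.8  0.3] open 0.0857 grip 0.0
  slide [0.3269, 0.146, 0.0185] spin -0.51
```

>>> arm_command(
  increments=[
    {"slide": [0.07,0.11,0.015],"spin": 5,"gripper": 1},
    {"slide": [0.07,0.11,0.015],"spin": 5,"gripper": 1},
    {"slide": [0.07,0.11,0.015],"spin": 5,"gripper": 1},
    {"slide": [0.07,0.11,0.015],"spin": 5,"gripper": 1},
    {"slide": [0.07,0.11,0.015],"spin": 5,"gripper": 1},
    {"slide": [0.07,0.11,0.015],"spin": 5,"gripper": 1},
  ],
)

```text
t: 2.08
tool_pos: [0.5393, 0.0713, 0.2612]
tool_rot: [-2.192, -2.249, 0.002]
contact_force: [-0.2, 0.4, -0.9]
opening: 0.0856
grip_force: 0.0
```

```bash
python3 -c "
from h import *
import pickle
d=snap('wrist','pics/w1.png');pickle.dump(d,open('w1.pkl','wb'))
go([.545,.36,.26],7.4)"
```

```text
t 2.13 pos [0.5391 0.0709 0.2617] yh 1.42 down -1.0 F [0.2 0.3 0.7] open 0.085 grip 0.0
  slide [0.2889, 0.0131, 0.0016] spin -5.98
```

View pics/w1.png

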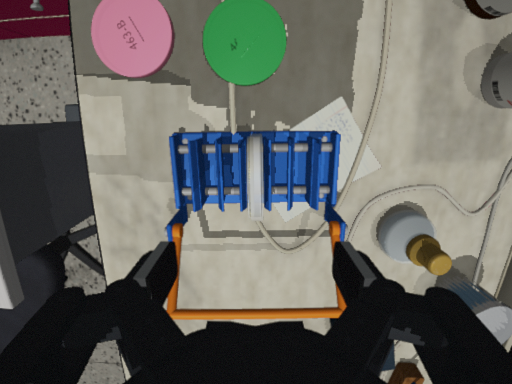

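The wrist view shows the carrier spanning columns 172–338, with the stored plate at column 256 (rows 135–220). The orange bar runs along row 314. Next I'll move over the drainer.

>>> arm_command(
  increments=[
    {"slide": [0.29,0.013,0.002],"spin": -6,"gripper": 1},
    {"slide": [0.29,0.013,0.002],"spin": -6,"gripper": 1},
    {"slide": [0.29,0.013,0.002],"spin": -6,"gripper": 1},
    {"slide": [0.29,0.013,0.002],"spin": -6,"gripper": 1},
    {"slide": [0.29,0.013,0.002],"spin": -6,"gripper": 1},
    {"slide": [0.29,0.013,0.002],"spin": -6,"gripper": 1},
    {"slide": [0.29,0.013,0.002],"spin": -6,"gripper": 1},
    {"slide": [0.29,0.013,0.002],"spin": -6,"gripper": 0.0},
  ],
)

```text
t: 2.8
tool_pos: [0.5443, 0.3657, 0.2609]
tool_rot: [-2.067, -2.364, -0.005]
contact_force: [-0.5, -0.8, -0.5]
opening: 0.0754
grip_force: 0.0
```

```bash
python3 - <<'E'
from h import *
import pickle
go([.545,.36,.26],7.4)
d=snap('wrist','pics/w2.png');pickle.dump(d,open('w2.pkl','wb'))
a=cv2.imread('pics/w1.png')[120:330,160:350];b=d['frame'][:,:,::-1]
def grid(i,x0,y0,f):
    i=cv2.resize(i,None,fx=f,fy=f,interpolation=cv2.INTER_CUBIC)
    for k in range(0,i.shape[1],int(20*f)): cv2.putText(i,str(x0+int(k/f)),(k,8),0,.3,(0,0,255),1);cv2.line(i,(k,10),(k,16),(0,0,255),1)
    for k in range(int(20*f),i.shape[0],int(20*f)): cv2.putText(i,str(y0+int(k/f)),(0,k),0,.3,(0,0,255),1)
    return i
cv2.imwrite('pics/w2c.png',grid(b[60:260,150:390],150,60,3))
cv2.imwrite('pics/w1c.png',grid(a,160,120,2.8))
E
```

```text
t 2.8 pos [0.5443 0.3657 0.2609] yh 7.66 down -1.0 F [-0.5 -0.8 -0.5] open 0.0754 grip 0.0
  slide [-0.0058, -0.0001, 0.0008] spin 0.26
```

View pics/w2c.png

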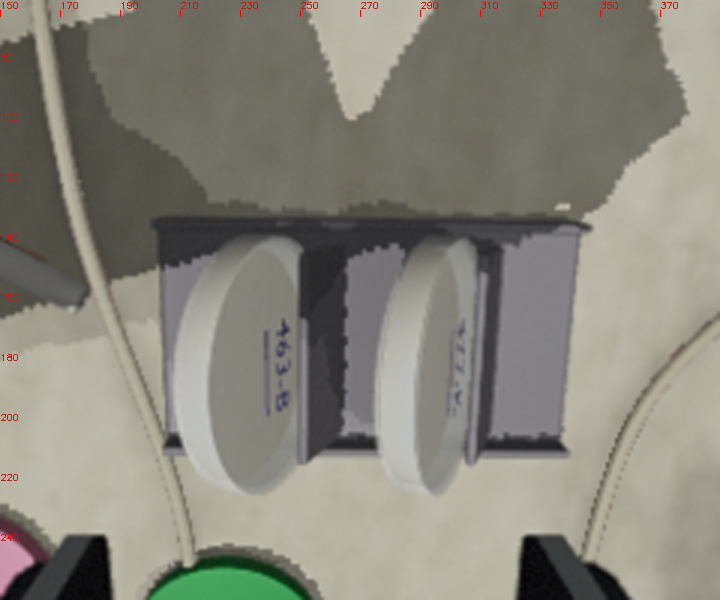

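View pics/w1c.png

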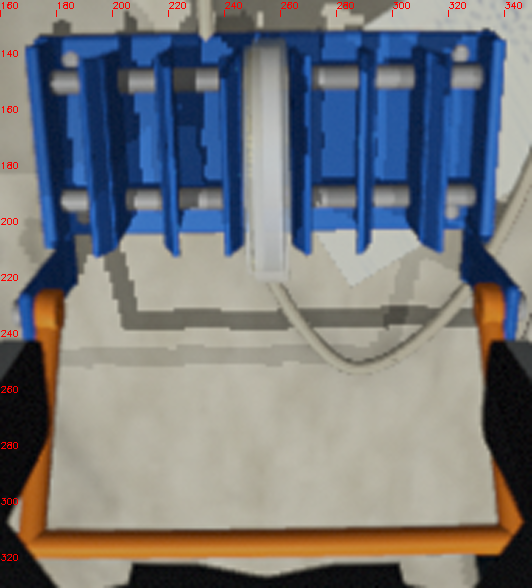

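The near plate's outline spans columns 208–251 and the far plate's 275–309, both over rows 138–225. In the carrier view the plate ridge is at about column 255.7, with the front slot at column 206 and the back slot at column 303. Next I'll fit poses.

```bash
cat > fit.py <<'E'
from h import *
import pickle
from scipy.optimize import least_squares
w1=pickle.load(open('w1.pkl','rb'));w2=pickle.load(open('w2.pkl','rb'));t=snap('top')
hd=lambda a,b:np.degrees(np.arctan2(*(b-a)[1::-1]))
c2=lambda p:(150+p[0]/3,60+p[1]/3); c1=lambda p:(160+p[0]/2.8,120+p[1]/2.8)
for z,a,b in [(.03,(155,222),(588,226)),(.03,(165,453),(567,455))]: print('drainer yaw',hd(onz(w2,*c2(a),z),onz(w2,*c2(b),z)))
print('t yaw',[hd(onz(t,140+a[0]/4,120+a[1]/4,.01),onz(t,140+b[0]/4,120+b[1]/4,.01)) for a,b in [((80,325),(52,66)),((228,308),(197,52))]])
yaw=np.radians(7.4)
tl=np.radians(20)
X=np.array([np.cos(yaw),np.sin(yaw),0]);Z=np.array([0,0,1.])
n=X*np.cos(tl)+Z*np.sin(tl)
pts={'near':([(240,237),(200,280),(180,340),(175,390),(182,430),(200,470),(228,490)],[(62,270),(90,279),(140,275),(180,262)]),
'far':([(428,237),(398,280),(381,340),(376,385),(380,430),(393,470),(415,490)],[(55,172),(85,175),(130,170),(170,160)])}
for k,(a,b) in pts.items():
    rays=[ray(w2,*c2(p)) for p in a]; rt=[ray(t,140+p[0]/4,120+p[1]/4) for p in b]
    def res(c,rs,w):
        return [w*(np.linalg.norm(o+v*((c-o)@n)/(v@n)-c)-.045) for o,v in rs]
    for nm,f in (('w',lambda c:res(c,rays,1)),('w+t',lambda c:res(c,rays,1)+res(c,rt,.4))):
        r=least_squares(f,[.52,.37,.06]); print(k,nm,'mid',(r.x+n*.0075).round(4),'rms mm',(1e3*np.sqrt(np.mean(r.fun**2))).round(2))
print('carrier yaw base',hd(onz(w1,*c1((35,37)),.01),onz(w1,*c1((495,32)),.01)),'bar',hd(onz(w1,*c1((30,558)),.1),onz(w1,*c1((500,553)),.1)))
L=[[onz(w1,*c1(p),.05) for p in q] for q in (((30,45),(50,247)),((500,38),(485,237)))]
print('walls',np.round(L,4).tolist())
print('base y+ y-',onz(w1,*c1((265,34)),.01)[1],onz(w1,*c1((265,231)),.01)[1])
print('stored x at ridge',onz(w1,*c1((268,150)),.1))
def f(c):
    out=[]
    for p,s in (((268,40),1),((270,280),-1)):
        o,v=ray(w1,*c1(p)); d=v[1:]/np.linalg.norm(v[1:]); q=np.array([c[0],.057])-o[1:]
        out.append(abs(d[0]*q[1]-d[1]*q[0])-.045)
    return out
r=least_squares(f,[.08]);print('stored cy',r.x,r.fun)
E
python3 fit.py
```

```text
drainer yaw 7.218101790947938
drainer yaw 7.242772425333977
t yaw [np.float64(7.240478502912113), np.float64(7.404426938984447)]
near w mid [0.525  0.3679 0.0528] rms mm 1.0
near w+t mid [0.5237 0.3664 0.046 ] rms mm 1.51
far w mid [0.5258 0.4459 0.3753] rms mm 0.0
far w+t mid [0.5562 0.3719 0.2124] rms mm 14.68
carrier yaw base 2.0533533458785787 bar 2.256230126745078
walls [[[0.4511, 0.1218, 0.05], [0.4543, 0.0424, 0.05]], [[0.6254, 0.1288, 0.05], [0.6281, 0.0511, 0.05]]]
base y+ y- 0.12530000403964509 0.03824558089048016
stored x at ridge [0.54011268 0.09471094 0.1       ]
stored cy [0.08133824] [-0.00050618 -0.00054446]
```

```bash
cat >> fit.py <<'E'
print('---')
yaw=np.radians(7.25);X=np.array([np.cos(yaw),np.sin(yaw),0]);n=X*np.cos(tl)+Z*np.sin(tl)
def rs(c,rays,w): return [w*(np.linalg.norm(o+v*((c-o)@n)/(v@n)-c)-.045) for o,v in rays]
W=[[ray(w2,*c2(p)) for p in pts[k][0]] for k in pts];T=[[ray(t,140+p[0]/4,120+p[1]/4) for p in pts[k][1]] for k in pts]
for wt in (0,.3,1):
    for one in (0,1,None):
        g=lambda c:sum([rs(c+i*.062*X,W[i],1)+rs(c+i*.062*X,T[i],wt) for i in (0,1) if one in (i,None)],[])
        r=least_squares(g,[.525,.368,.055]);print(wt,one,(r.x+n*.0075).round(4),np.round(1e3*r.fun,1))
print('drainer corners w2',[onz(w2,*c2(p),.02)[:2].round(4).tolist() for p in [(155,222),(588,226),(567,455),(165,453)]])
E
python3 fit.py | sed -n '/---/,$p'
```

```text
---
0 0 [0.525  0.368  0.0529] [ 0.1 -1.2  0.5  1.6 -0.3 -1.6  0.7  0.   0.   0.   0. ]
0 1 [0.5226 0.3734 0.0768] [-2.4 -2.6  3.4  4.3 -0.9 -7.3  3.1  0.   0.   0.   0. ]
0 None [0.5252 0.369  0.058 ] [-0.4 -1.9 -0.4  0.5 -1.3 -2.7 -0.4  0.   0.   0.   0.   1.4 -1.   4.9
  5.9  0.4 -5.6  7.9  0.   0.   0.   0. ]
0.3 0 [0.5238 0.3663 0.0464] [ 1.1 -1.3  0.1  1.1 -0.5 -1.3  2.   1.1  1.6  1.8 -1.3]
0.3 1 [0.5251 0.3671 0.0545] [ 3.9 -1.9  3.   3.7 -1.9 -6.9  9.9  2.   5.7  6.5  3.9]
0.3 None [0.5251 0.3674 0.0535] [ 0.8 -0.7  0.6  1.4 -0.6 -2.2 -0.1  0.7  3.8  5.   1.8  3.8 -2.6  2.3
  3.1 -2.2 -6.6 11.1  1.8  5.3  6.1  3.5]
1 0 [0.5232 0.3678 0.0465] [-0.4 -3.3 -1.5  0.1 -0.9 -0.7  3.7  2.3  2.9  4.3 -4.7]
1 1 [0.5258 0.3654 0.0421] [ 7.  -4.4 -0.1  1.  -3.8 -5.3 17.5  5.1  8.7  7.9 -1.4]
1 None [0.5242 0.3666 0.0483] [ 1.  -1.1  0.3  1.3 -0.5 -1.5  1.4  3.1  7.2  9.  -1.3  7.3 -6.7 -3.4
 -2.4 -6.7 -6.6 18.2  2.3  6.7  7.1 -0.7]
drainer corners w2 [[0.4783, 0.4109], [0.6428, 0.4317], [0.6551, 0.3392], [0.4898, 0.3182]]
```

>>> arm_command(
  increments=[
    {"slide": [0.002,-0.027,0.03],"spin": 0.4,"gripper": 0.05},
    {"slide": [0.002,-0.027,0.06],"spin": 0.4,"gripper": 0.05},
    {"slide": [0.002,-0.027,0.06],"spin": 0.4,"gripper": 0.05},
    {"slide": [0.002,-0.027,0.06],"spin": 0.4,"gripper": 0.05},
    {"slide": [0.002,-0.027,0.06],"spin": 0.4,"gripper": 0.05},
  ],
)

```text
t: 3.37
tool_pos: [0.5197, 0.3591, 0.2018]
tool_rot: [2.082, 2.351, 0.004]
contact_force: [0.3, 0.2, -0.6]
opening: 0.0452
grip_force: 0.0
```

```bash
python3 -c "
from h import *
go([.517,.368,.132],7.25)
d=snap('wrist','pics/w3.png')
import pickle;pickle.dump(d,open('w3.pkl','wb'))
s=snap('scene')['frame'][150:270,110:230,::-1]
cv2.imwrite('pics/w3c.png',np.hstack([cv2.resize(d['frame'][100:384,130:400,::-1],(470,494)),cv2.resize(np.ascontiguousarray(s),(330,494))]))"
```

```text
t 3.37 pos [0.5197 0.3591 0.2018] yh 6.92 down -1.0 F [ 0.3  0.2 -0.6] open 0.0452 grip 0.0
  slide [0.0091, -0.0017, 0.0698] spin -0.33
```

View pics/w3c.png

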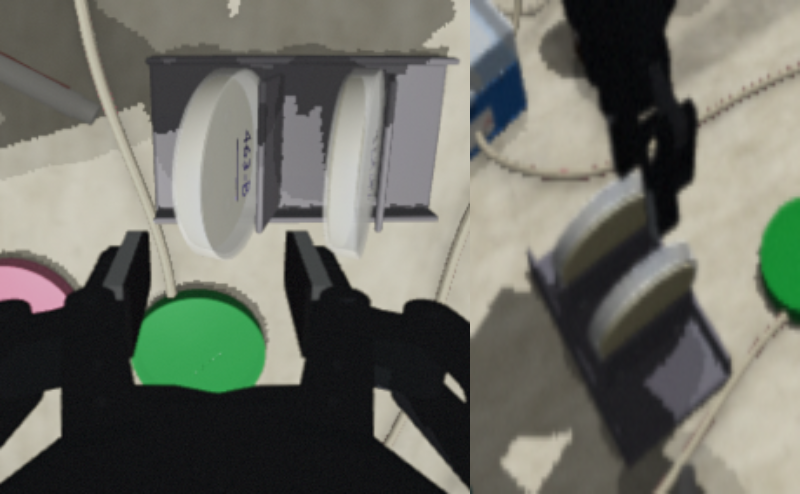

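The open fingers straddle the near plate: tips at crop columns 150 and 290, plate at 175–255. I'll descend and grip lightly.

>>> arm_command(
  increments=[
    {"slide": [0.009,-0.002,0.02],"spin": -0.3,"gripper": 0.05},
    {"slide": [0.009,-0.002,0.045],"spin": -0.3,"gripper": 0.05},
    {"slide": [0.009,-0.002,0.07],"spin": -0.3,"gripper": 0.05},
    {"slide": [0.009,-0.002,0.07],"spin": -0.3,"gripper": 0.05},
    {"slide": [0.009,-0.002,0.07],"spin": -0.3,"gripper": 0.05},
  ],
)

```text
t: 3.88
tool_pos: [0.5154, 0.3686, 0.1299]
tool_rot: [-2.075, -2.358, 0.002]
contact_force: [-0.2, -0.9, 0.4]
opening: 0.0448
grip_force: 0.0
```

>>> arm_command(
  increments=[
    {"slide": [0,0,0],"spin": 0,"gripper": -0.3},
    {"slide": [0,0,0],"spin": 0,"gripper": -0.5},
    {"slide": [0,0,0],"spin": 0,"gripper": -1},
    {"slide": [0,0,0],"spin": 0,"gripper": -1},
    {"slide": [0,0,0],"spin": 0,"gripper": -1},
    {"slide": [0,0,0],"spin": 0,"gripper": -1},
    {"slide": [0,0,0],"spin": 0,"gripper": -1},
    {"slide": [0,0,0],"spin": 0,"gripper": -1},
  ],
  newtons=25,
)

```text
t: 4.55
tool_pos: [0.5203, 0.37, 0.1346]
tool_rot: [2.07, 2.353, 0.022]
contact_force: [10.0, 0.3, -2.3]
opening: 0.0238
grip_force: 21.3
```

```bash
python3 -c "
from h import *
go([.517,.368,.132],7.25)"
```

```text
t 4.55 pos [0.5203 0.37   0.1346] yh 7.32 down -0.9999 F [10.   0.3 -2.3] open 0.0238 grip 21.3
  slide [-0.0015, -0.0036, 0.0025] spin 0.07
```

>>> arm_command(
  increments=[
    {"slide": [0,-0.002,-0.006],"spin": 0,"gripper": -1},
    {"slide": [0,-0.004,-0.012],"spin": 0,"gripper": -1},
    {"slide": [0,-0.006,-0.018],"spin": 0,"gripper": -1},
    {"slide": [0,-0.008,-0.024],"spin": 0,"gripper": -1},
    {"slide": [0,-0.01,-0.03],"spin": 0,"gripper": -1},
    {"slide": [0,-0.012,-0.036],"spin": 0,"gripper": -1},
    {"slide": [0,-0.015,-0.042],"spin": 0,"gripper": -1},
    {"slide": [0,-0.017,-0.048],"spin": 0,"gripper": -1},
  ],
  newtons=30,
)

```text
t: 5.22
tool_pos: [0.4983, 0.3668, 0.1795]
tool_rot: [2.075, 2.359, 0.002]
contact_force: [-0.3, 0.2, -0.3]
opening: 0.0143
grip_force: 36.3
```

>>> arm_command(
  increments=[
    {"slide": [0,-0.002,-0.01],"spin": 0,"gripper": -1},
    {"slide": [0,-0.002,-0.03],"spin": 0,"gripper": -1},
    {"slide": [0,-0.002,-0.05],"spin": 0,"gripper": -1},
    {"slide": [0,-0.002,-0.06],"spin": 0,"gripper": -1},
    {"slide": [0,-0.002,-0.06],"spin": 0,"gripper": -1},
    {"slide": [0,-0.002,-0.06],"spin": 0,"gripper": -1},
  ],
)

```text
t: 5.72
tool_pos: [0.4964, 0.3665, 0.2384]
tool_rot: [2.074, 2.359, 0.002]
contact_force: [-0.0, -0.0, -1.4]
opening: 0.0145
grip_force: 36.3
```

```bash
python3 - <<'E'
from h import *
go([.487,.08,.26],2.1)
import pickle
d=snap('wrist','pics/w4.png');pickle.dump(d,open('w4.pkl','wb'))
s=snap('scene','pics/s4.png')['frame'][100:260,90:250,::-1]
cv2.imwrite('pics/w4c.png',np.hstack([cv2.resize(d['frame'][84:384,130:400,::-1],(450,500)),cv2.resize(np.ascontiguousarray(s),(350,350)) if 0 else cv2.resize(np.ascontiguousarray(s),(350,500))]))
E
```

```text
t 5.72 pos [0.4964 0.3665 0.2384] yh 7.35 down -1.0 F [-0.  -0.  -1.4] open 0.0145 grip 36.3
  slide [-0.283, -0.046, -0.0218] spin 5.25
```

View pics/w4c.png

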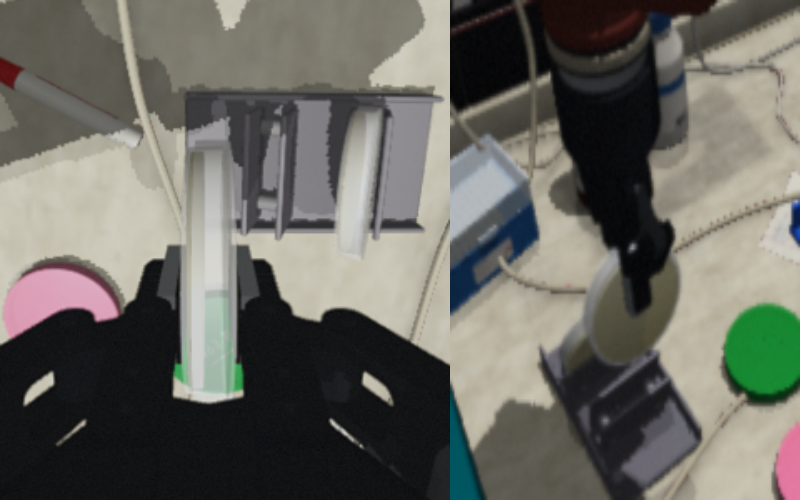

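The plate is upright in the fingers (opening 14.5 mm, free of the drainer); its wrist-view ends are at about rows 173 and 321. I'll work out its offset in the tool frame from those tangents.

```bash
cat > inhand.py <<'E'
from h import *
def inhand(d,r1,r2,col):
    m=np.array(d['mount']); T=[]
    for r in (r1,r2):
        o,w=ray({**d,'c2w':m},col,r); T.append((o[[0,2]],w[[0,2]]/np.linalg.norm(w[[0,2]])))
    b=T[0][1]+T[1][1]; b/=np.linalg.norm(b); h=np.arccos(T[0][1]@T[1][1])/2
    return T[0][0]+b*.045/np.sin(h)
E
python3 - <<'E'
from inhand import *
import pickle
d=pickle.load(open('w4.pkl','rb'))
for a,b in ((172.8,321),(172.8,317),(172.8,325)): print('centre tool x,z',inhand(d,a,b,254.8))
g=cv2.cvtColor(d['frame'],cv2.COLOR_RGB2GRAY); print(g[160:184:2,254],g[300:336:2,254])
s=cv2.imread('pics/s4.png');print(s[180:240:4,150].tolist()[:2])
E
```

```text
centre tool x,z [-0.00551213  0.08288405]
centre tool x,z [-0.00639541  0.0871062 ]
centre tool x,z [-0.00467712  0.07889266]
[139 157 158 158 129 124 113 127 139 146 152 158] [178 178 177 176 176 176 175 175 174 184 211 207 209  59  20  20  19  20]
[[165, 182, 186], [166, 184, 188]]
```

```bash
python3 - <<'E'
from inhand import *
o=status.get_obs();M=R.from_rotvec(o['tool_rot']).as_matrix();p=o['tool_pos']
d=snap('scene');n=M[:,1];q=p-n*.0075
for u,v in ((173.1,198.6),):
    a,w=ray(d,u,v);x=a+w*((q-a)@n)/(w@n);print('tool',M.T@(x-p))
c=lambda x,y:(90+(x-450)/2.1875,100+y/3.125)
P=[]
for k in [(586,318),(590,342),(604,358),(625,366),(648,360),(668,335),(678,305),(680,275),(590,295),(600,275)]:
    a,w=ray(d,*c(*k));P.append((M.T@(a+w*((q-a)@n)/(w@n)-p))[[0,2]])
P=np.array(P);
from scipy.optimize import least_squares
f=lambda c:np.linalg.norm(P-c[:2],axis=1)-.045
r=least_squares(f,[0,.08]);print('fit centre x,z',r.x,1e3*r.fun.round(4))
E
```

```text
tool [ 0.00374541 -0.0075      0.07207487]
fit centre x,z [0.00019372 0.07350434] [ 2.7 -1.  -4.2 -0.3  6.4  5.7  1.5 -0.2  5.3  5.6]
```

>>> arm_command(
  increments=[
    {"slide": [-0.03,-0.005,-0.01],"spin": 0.5,"gripper": -1},
    {"slide": [-0.065,-0.01,-0.012],"spin": 1.5,"gripper": -1},
    {"slide": [-0.105,-0.017,-0.012],"spin": 2.5,"gripper": -1},
    {"slide": [-0.145,-0.023,-0.012],"spin": 3.5,"gripper": -1},
    {"slide": [-0.185,-0.03,-0.012],"spin": 4.5,"gripper": -1},
    {"slide": [-0.22,-0.035,-0.012],"spin": 5.25,"gripper": -1},
    {"slide": [-0.255,-0.04,-0.012],"spin": 5.25,"gripper": -1},
    {"slide": [-0.282,-0.045,-0.012],"spin": 5.25,"gripper": -1},
  ],
)

```text
t: 6.53
tool_pos: [0.4869, 0.0786, 0.2484]
tool_rot: [-2.181, -2.259, 0.003]
contact_force: [0.6, 0.1, -0.2]
opening: 0.0144
grip_force: 36.3
```

>>> arm_command(
  increments=[
    {"slide": [0,0,0],"spin": 0,"gripper": -1},
    {"slide": [0,0,0],"spin": 0,"gripper": -1},
    {"slide": [0,0,0],"spin": 0,"gripper": -1},
  ],
)

```text
t: 6.78
tool_pos: [0.4875, 0.0811, 0.2488]
tool_rot: [-2.18, -2.26, 0.001]
contact_force: [0.7, -0.3, -0.1]
opening: 0.014
grip_force: 36.3
```

```bash
python3 - <<'E'
from h import *
go([.488,.0806,.185],2.1)
import pickle
d=snap('wrist','pics/w5.png');pickle.dump(d,open('w5.pkl','wb'))
cv2.imwrite('pics/w5c.png',cv2.resize(d['frame'][100:360,150:420,::-1],None,fx=2.2,fy=2.2,interpolation=cv2.INTER_CUBIC))
E
```

```text
t 6.78 pos [0.4875 0.0811 0.2488] yh 2.07 down -1.0 F [ 0.7 -0.3 -0.1] open 0.014 grip 36.3
  slide [-0.0006, 0.0006, 0.0638] spin -0.03
```

View pics/w5c.png

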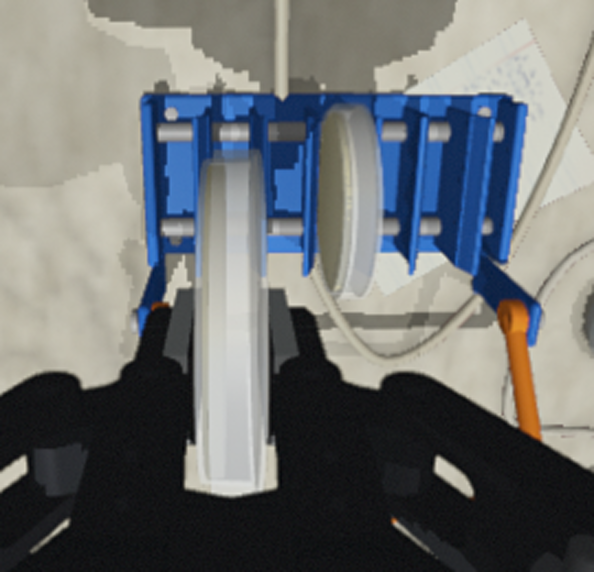

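The plate is centred over the front slot (plate column 232, fins at 203 and 262). I'll lower it in steps and watch the force.

>>> arm_command(
  increments=[
    {"slide": [0,0,0.03],"spin": 0,"gripper": -1},
    {"slide": [0,0,0.055],"spin": 0,"gripper": -1},
    {"slide": [0,0,0.07],"spin": 0,"gripper": -1},
    {"slide": [0,0,0.08],"spin": 0,"gripper": -1},
    {"slide": [0,0,0.09],"spin": 0,"gripper": -1},
    {"slide": [0,0,0.095],"spin": 0,"gripper": -1},
    {"slide": [0,0,0.1],"spin": 0,"gripper": -1},
    {"slide": [0,0,0.1],"spin": 0,"gripper": -1},
  ],
)

```text
t: 7.5
tool_pos: [0.4878, 0.0811, 0.1494]
tool_rot: [-2.18, -2.262, 0.0]
contact_force: [0.4, 0.7, -0.5]
opening: 0.0144
grip_force: 36.4
```

>>> arm_command(
  increments=[
    {"slide": [0,0,0.002],"spin": 0,"gripper": -1},
    {"slide": [0,0,0.004],"spin": 0,"gripper": -1},
    {"slide": [0,0,0.006],"spin": 0,"gripper": -1},
    {"slide": [0,0,0.008],"spin": 0,"gripper": -1},
    {"slide": [0,0,0.008],"spin": 0,"gripper": -1},
  ],
)

```text
t: 7.92
tool_pos: [0.4877, 0.0809, 0.1415]
tool_rot: [-2.181, -2.261, 0.0]
contact_force: [0.2, 0.8, -0.5]
opening: 0.0141
grip_force: 36.4
```

>>> arm_command(
  increments=[
    {"slide": [0,0,0.002],"spin": 0,"gripper": -1},
    {"slide": [0,0,0.004],"spin": 0,"gripper": -1},
    {"slide": [0,0,0.005],"spin": 0,"gripper": -1},
    {"slide": [0,0,0.005],"spin": 0,"gripper": -1},
  ],
)

```text
t: 8.25
tool_pos: [0.4876, 0.0809, 0.1364]
tool_rot: [-2.18, -2.261, 0.001]
contact_force: [-1.2, -0.5, 0.5]
opening: 0.0145
grip_force: 36.4
```

>>> arm_command(
  increments=[
    {"slide": [0,0,0.001],"spin": 0,"gripper": -1},
    {"slide": [0,0,0.002],"spin": 0,"gripper": -1},
    {"slide": [0,0,0.003],"spin": 0,"gripper": -1},
    {"slide": [0,0,0.003],"spin": 0,"gripper": -1},
  ],
)

```text
t: 8.58
tool_pos: [0.4877, 0.0809, 0.1335]
tool_rot: [-2.18, -2.261, 0.0]
contact_force: [-0.1, 0.3, -0.8]
opening: 0.0145
grip_force: 36.4
```

>>> arm_command(
  increments=[
    {"slide": [0,0,0.001],"spin": 0,"gripper": -1},
    {"slide": [0,0,0.002],"spin": 0,"gripper": -1},
    {"slide": [0,0,0.003],"spin": 0,"gripper": -1},
    {"slide": [0,0,0.003],"spin": 0,"gripper": -1},
  ],
)

```text
t: 8.92
tool_pos: [0.4884, 0.0807, 0.1318]
tool_rot: [2.179, 2.261, 0.0]
contact_force: [0.1, -1.7, 4.5]
opening: 0.0147
grip_force: 37.1
```

```bash
python3 - <<'E'
from h import *
from inhand import inhand
go([.488,.0806,.135],2.1)
d=snap('wrist','pics/w6.png');s=snap('scene','pics/s6.png')
c=cv2.resize(s['frame'][110:220,235:345,::-1],(400,400),interpolation=cv2.INTER_CUBIC)
cv2.imwrite('pics/w6c.png',np.hstack([cv2.resize(d['frame'][110:350,140:380,::-1],(400,400),interpolation=cv2.INTER_CUBIC),c]))
E
```

```text
t 8.92 pos [0.4884 0.0807 0.1318] yh 2.1 down -1.0 F [ 0.1 -1.7  4.5] open 0.0147 grip 37.1
  slide [-0.0, -0.0004, -0.0032] spin 0.0
```

View pics/w6c.png

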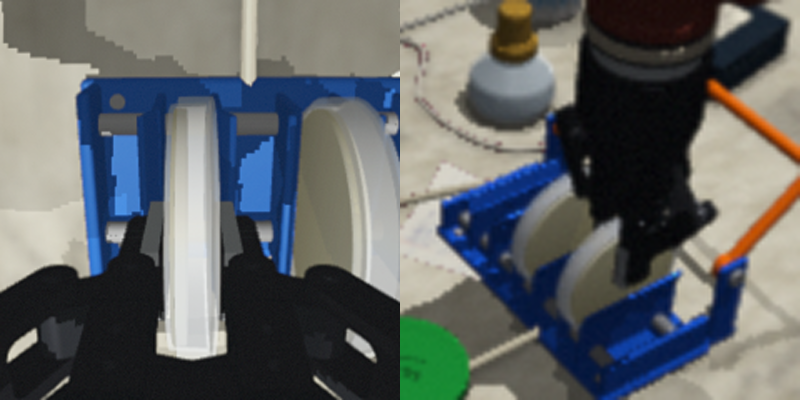

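The plate is down in the front slot: 4.5 N upward contact, and its top is level with the stored plate. That view put me past the 10-picture allowance (11 viewed), so I'll use only numbers from here on. Now I'll release and rise.

>>> arm_command(
  increments=[
    {"slide": [0,0,0],"spin": 0,"gripper": -0.6},
    {"slide": [0,0,0],"spin": 0,"gripper": -0.4},
    {"slide": [0,0,0],"spin": 0,"gripper": -0.3},
    {"slide": [0,0,0],"spin": 0,"gripper": -0.3},
    {"slide": [0,0,-0.01],"spin": 0,"gripper": -0.3},
    {"slide": [0,0,-0.03],"spin": 0,"gripper": -0.3},
    {"slide": [0,0,-0.06],"spin": 0,"gripper": -0.3},
    {"slide": [0,0,-0.1],"spin": 0,"gripper": -0.3},
  ],
)

```text
t: 9.68
tool_pos: [0.4859, 0.0809, 0.2293]
tool_rot: [-2.178, -2.258, 0.007]
contact_force: [0.2, 0.0, 0.4]
opening: 0.03
grip_force: 0.0
```

>>> arm_command(
  increments=[
    {"slide": [0,0,-0.03],"spin": 0,"gripper": 0},
    {"slide": [0,0,-0.03],"spin": 0,"gripper": 0},
    {"slide": [0,0,-0.03],"spin": 0,"gripper": 0},
  ],
)

```text
t: 9.93
tool_pos: [0.489, 0.081, 0.2643]
tool_rot: [2.178, 2.259, 0.007]
contact_force: [-0.5, 0.1, -0.8]
opening: 0.0429
grip_force: 0.0
```

```bash
python3 - <<'E'
from h import *
# far plate: near mid estimate corrected by grasp: report state and targets
go([.517+.0615,.3685+.0078,.2],7.25)
d=snap('wrist','pics/w7.png')
import pickle;pickle.dump(d,open('w7.pkl','wb'))
# check: predicted disc tops of front/stored plates, compare brightness profile along x just at ridge
for nm,x,y in (('front',.488,.0796),('stored',.540,.0815)):
    P=np.array([[x+dx,y+.0,.100] for dx in np.arange(-.02,.0201,.0025)]);q=proj(d,P).round().astype(int)
    print(nm,[ (int(u),int(v)) for u,v in q[[0,-1]]],[d['frame'][v,u].tolist() for u,v in q])
E
```

```text
t 9.93 pos [0.489  0.081  0.2643] yh 2.09 down -1.0 F [-0.5  0.1 -0.8] open 0.0429 grip 0.0
  slide [0.2918, 0.0998, 0.0649] spin -5.16
front [(230, 199), (273, 200)] [[177, 178, 176], [159, 159, 158], [157, 156, 156], [32, 83, 159], [20, 50, 100], [27, 62, 122], [173, 175, 176], [203, 205, 203], [205, 207, 207], [207, 208, 208], [206, 208, 208], [148, 154, 162], [39, 53, 87], [22, 55, 109], [101, 101, 104], [189, 189, 189], [167, 168, 167]]
stored [(286, 198), (329, 200)] [[23, 53, 107], [75, 77, 82], [102, 100, 80], [109, 107, 87], [114, 111, 92], [167, 167, 157], [176, 177, 173], [192, 195, 194], [165, 169, 170], [166, 168, 170], [161, 166, 173], [180, 181, 178], [161, 160, 159], [159, 159, 157], [139, 141, 143], [13, 34, 67], [17, 42, 86]]
```

>>> arm_command(
  increments=[
    {"slide": [0.29,0.103,0],"spin": -5.2,"gripper": 0.05},
    {"slide": [0.29,0.103,0],"spin": -5.2,"gripper": 0.05},
    {"slide": [0.29,0.103,0],"spin": -5.2,"gripper": 0.05},
    {"slide": [0.29,0.103,0],"spin": -5.2,"gripper": 0.05},
    {"slide": [0.29,0.103,0],"spin": -5.2,"gripper": 0.05},
    {"slide": [0.29,0.103,0.02],"spin": -5.2,"gripper": 0.05},
    {"slide": [0.291,0.103,0.06],"spin": -5.2,"gripper": 0.05},
    {"slide": [0.291,0.103,0.06],"spin": -5.2,"gripper": 0.05},
  ],
)

```text
t: 10.65
tool_pos: [0.5799, 0.3778, 0.1985]
tool_rot: [-2.074, -2.359, 0.001]
contact_force: [0.1, -0.5, -0.6]
opening: 0.045
grip_force: 0.0
```

>>> arm_command(
  increments=[
    {"slide": [0,0,0],"spin": 0,"gripper": 0.05},
    {"slide": [0,0,0],"spin": 0,"gripper": 0.05},
  ],
)

```text
t: 10.82
tool_pos: [0.5778, 0.3756, 0.1946]
tool_rot: [-2.071, -2.357, 0.015]
contact_force: [-0.3, 0.7, 0.1]
opening: 0.0451
grip_force: 0.0
```

```bash
python3 - <<'E'
from h import *
go([.5815,.376,.132],7.25)
d=snap('wrist','pics/w8.png')
# where is far plate top ridge? brightness profile along drainer x at predicted top height
X=np.array([.992,.1262,0]);c=np.array([.5815,.376,.0])
for z in (.095,.1):
    for k in (0,.01):
        P=np.array([c+X*a+[0,k,z] for a in np.arange(-.03,.0301,.003)]);q=proj(d,P).round().astype(int)
        print(z,k,q[[0,-1]].tolist(),[int(d['frame'][v,u].mean()) for u,v in q])
E
```

```text
t 10.82 pos [0.5778 0.3756 0.1946] yh 7.4 down -0.9999 F [-0.3  0.7  0.1] open 0.0451 grip 0.0
  slide [0.0002, 0.0043, 0.0625] spin 0.15
0.095 0 [[217, 225], [304, 225]] [75, 75, 74, 73, 187, 207, 208, 210, 150, 151, 148, 146, 146, 108, 164, 132, 73, 75, 149, 149, 150]
0.095 0.01 [[218, 211], [307, 212]] [74, 74, 63, 63, 202, 204, 206, 206, 150, 149, 148, 146, 144, 132, 166, 154, 75, 72, 151, 149, 149]
0.1 0 [[216, 228], [306, 228]] [74, 73, 75, 72, 199, 208, 208, 210, 151, 151, 147, 149, 131, 147, 162, 143, 74, 74, 150, 103, 116]
0.1 0.01 [[217, 214], [308, 215]] [75, 75, 74, 60, 189, 205, 207, 207, 149, 149, 148, 147, 143, 127, 162, 116, 74, 73, 150, 149, 149]
```

>>> arm_command(
  increments=[
    {"slide": [0,0,0.02],"spin": 0,"gripper": 0.05},
    {"slide": [0,0,0.045],"spin": 0,"gripper": 0.05},
    {"slide": [0,0,0.065],"spin": 0,"gripper": 0.05},
    {"slide": [0,0,0.065],"spin": 0,"gripper": 0.05},
    {"slide": [0,0,0.065],"spin": 0,"gripper": 0.05},
  ],
)

```text
t: 11.28
tool_pos: [0.5798, 0.3742, 0.1359]
tool_rot: [-2.077, -2.357, 0.002]
contact_force: [-0.4, 0.1, 0.6]
opening: 0.0448
grip_force: 0.0
```

>>> arm_command(
  increments=[
    {"slide": [0.001,-0.001,0.002],"spin": 0,"gripper": -0.3},
    {"slide": [0.001,-0.001,0.003],"spin": 0,"gripper": -0.5},
    {"slide": [0.001,-0.001,0.003],"spin": 0,"gripper": -1},
    {"slide": [0.001,-0.001,0.003],"spin": 0,"gripper": -1},
    {"slide": [0.001,-0.001,0.003],"spin": 0,"gripper": -1},
    {"slide": [0.001,-0.001,0.003],"spin": 0,"gripper": -1},
    {"slide": [0.001,-0.001,0.003],"spin": 0,"gripper": -1},
    {"slide": [0.001,-0.001,0.003],"spin": 0,"gripper": -1},
  ],
  newtons=25,
)

```text
t: 11.95
tool_pos: [0.583, 0.3771, 0.1376]
tool_rot: [2.071, 2.353, 0.018]
contact_force: [5.3, -0.1, 1.9]
opening: 0.022
grip_force: 25.2
```

>>> arm_command(
  increments=[
    {"slide": [0,-0.002,-0.006],"spin": 0,"gripper": -1},
    {"slide": [0,-0.004,-0.012],"spin": 0,"gripper": -1},
    {"slide": [0,-0.006,-0.018],"spin": 0,"gripper": -1},
    {"slide": [0,-0.008,-0.024],"spin": 0,"gripper": -1},
    {"slide": [0,-0.01,-0.03],"spin": 0,"gripper": -1},
    {"slide": [0,-0.012,-0.036],"spin": 0,"gripper": -1},
    {"slide": [0,-0.015,-0.042],"spin": 0,"gripper": -1},
    {"slide": [0,-0.017,-0.048],"spin": 0,"gripper": -1},
  ],
  newtons=30,
)

```text
t: 12.62
tool_pos: [0.562, 0.3743, 0.1825]
tool_rot: [2.076, 2.358, 0.002]
contact_force: [-0.6, -0.4, -0.5]
opening: 0.0142
grip_force: 36.5
```

>>> arm_command(
  increments=[
    {"slide": [0,-0.002,-0.01],"spin": 0,"gripper": -1},
    {"slide": [0,-0.002,-0.03],"spin": 0,"gripper": -1},
    {"slide": [0,-0.002,-0.05],"spin": 0,"gripper": -1},
    {"slide": [0,-0.002,-0.08],"spin": 0,"gripper": -1},
    {"slide": [0,-0.002,-0.085],"spin": 0,"gripper": -1},
    {"slide": [0,-0.002,-0.085],"spin": 0,"gripper": -1},
    {"slide": [0,-0.002,-0.085],"spin": 0,"gripper": -1},
  ],
)

```text
t: 13.2
tool_pos: [0.5599, 0.3739, 0.2659]
tool_rot: [2.076, 2.358, 0.0]
contact_force: [-0.3, 0.9, -0.8]
opening: 0.0144
grip_force: 36.5
```

```bash
python3 - <<'E'
from h import *
import pickle
go([.592,.0842,.262],2.1)
d=snap('wrist','pics/w9.png'); f=d['frame'].mean(2)
w4=pickle.load(open('w4.pkl','rb'))['frame'].mean(2)
for n,g in (('near',w4),('far',f)): print(n,'rows up',g[160:186:2,254].astype(int),'low',g[296:336:2,254].astype(int),'cols@200',g[200,230:280:3].astype(int))
E
```

```text
t 13.2 pos [0.5599 0.3739 0.2659] yh 7.29 down -1.0 F [-0.3  0.9 -0.8] open 0.0144 grip 36.5
  slide [-0.2915, -0.005, 0.0039] spin 5.19
near rows up [140 158 158 158 129 124 112 126 138 145 150 157 164] low [178 176 174 173 172 172 172 171 171 171 170 179 209 206 207  58  20  20
  19  20] cols@200 [170 173 168 170 140 146 157 153 188 187 186 160 135 157 135  85  73]
far rows up [149 149 137 119 111 116 132 139 146 152 158 163 167] low [187 186 187 186 187 185 187 212 207 205 195 189 188 186 187  49  16  17
  17  12] cols@200 [ 74 144 131  83 131 144 160 159 188 187 187 149 135 153 125  75  71]
```

>>> arm_command(
  increments=[
    {"slide": [-0.03,-0.001,0],"spin": 0.5,"gripper": -1},
    {"slide": [-0.068,-0.002,0],"spin": 1.5,"gripper": -1},
    {"slide": [-0.108,-0.003,0],"spin": 2.5,"gripper": -1},
    {"slide": [-0.148,-0.004,0],"spin": 3.5,"gripper": -1},
    {"slide": [-0.188,-0.004,0],"spin": 4.5,"gripper": -1},
    {"slide": [-0.228,-0.0045,0],"spin": 5.2,"gripper": -1},
    {"slide": [-0.265,-0.0045,0],"spin": 5.2,"gripper": -1},
    {"slide": [-0.293,-0.0045,0],"spin": 5.2,"gripper": -1},
  ],
)

```text
t: 13.92
tool_pos: [0.5918, 0.08, 0.2632]
tool_rot: [-2.181, -2.258, 0.005]
contact_force: [0.4, -0.2, 0.0]
opening: 0.0146
grip_force: 36.5
```

>>> arm_command(
  increments=[
    {"slide": [0,0,0],"spin": 0,"gripper": -1},
    {"slide": [0,0,0.01],"spin": 0,"gripper": -1},
    {"slide": [0,0,0.02],"spin": 0,"gripper": -1},
    {"slide": [0,0,0.02],"spin": 0,"gripper": -1},
    {"slide": [0,0,0.02],"spin": 0,"gripper": -1},
  ],
)

```text
t: 14.33
tool_pos: [0.5916, 0.0839, 0.2431]
tool_rot: [-2.176, -2.261, 0.005]
contact_force: [0.2, 0.2, 0.1]
opening: 0.0144
grip_force: 36.5
```

```bash
python3 - <<'E'
from h import *
go([.5925,.0825,.15],2.1)
d=snap('wrist','pics/w10.png'); f=d['frame'].astype(int)
# fins of back slot near y+ end at top height .054, profile along carrier x (offset from slot centre, mm)
X=np.array([.99933,.0366,0]);Y=np.array([-.0366,.99933,0]);c=np.array([.540,.0815,0])
for y in (.02,.028,.036):
    for s in (-.052,.052):
        q=proj(d,[c+X*(s+a)+Y*y+[0,0,.054] for a in np.arange(-.026,.0261,.002)]).round().astype(int)
        print(y,s,q[[0,-1]].tolist(),[''.join('%4d'%f[v,u].mean() for u,v in q)])
E
```

```text
t 14.33 pos [0.5916 0.0839 0.2431] yh 2.19 down -1.0 F [0.2 0.2 0.1] open 0.0144 grip 36.5
  slide [-0.0015, 0.0012, 0.0931] spin 0.09
0.02 -0.052 [[126, 172], [177, 172]] ['  36  79 159 176 176 171 170 169 171 114  89  89  89  87  88  88  87  88  86  87  44  44  34  36  36  35  41']
0.02 0.052 [[229, 172], [281, 172]] ['  44 105 105 107  94  95  61  78  84  93  93  97 125 124 125 125 126  99  95  81  48  68  70  70  70  70  71']
0.028 -0.052 [[125, 164], [176, 164]] ['  34  35  40 123 145 155 154 151 151 151 132  89  88  88  87  88  88  86  88 112  47  82  36  36  34  40  49']
0.028 0.052 [[229, 164], [282, 164]] ['  53  76 112 111  91  90  54  53  55  55  61  86 106 116 102 103 104  83  64  50  45  68  73  72  74  73  74']
0.036 -0.052 [[124, 156], [175, 156]] ['  36  36  35  55  84  93 105 123 124 123 122 122 114  88  88  88  86  96 114 113  50  49  35  35  32  43  64']
0.036 0.052 [[228, 155], [282, 156]] ['  62  70  71  73  82  86  51  54  53  63  74  99  98  98  97  97  97  80  51  43  59  70  82  81  81  80  80']
```

>>> arm_command(
  increments=[
    {"slide": [-0.001,0.0005,0.02],"spin": 0,"gripper": -1},
    {"slide": [-0.001,0.0005,0.045],"spin": 0,"gripper": -1},
    {"slide": [-0.001,0.0005,0.06],"spin": 0,"gripper": -1},
    {"slide": [-0.001,0.0005,0.07],"spin": 0,"gripper": -1},
    {"slide": [-0.001,0.0005,0.08],"spin": 0,"gripper": -1},
    {"slide": [-0.001,0.0005,0.09],"spin": 0,"gripper": -1},
    {"slide": [-0.001,0.0005,0.092],"spin": 0,"gripper": -1},
    {"slide": [-0.001,0.0005,0.092],"spin": 0,"gripper": -1},
  ],
)

```text
t: 15.05
tool_pos: [0.5933, 0.0819, 0.1533]
tool_rot: [-2.18, -2.261, 0.001]
contact_force: [-2.6, 0.2, -0.4]
opening: 0.0142
grip_force: 36.4
```

>>> arm_command(
  increments=[
    {"slide": [0,0,0.002],"spin": 0,"gripper": -1},
    {"slide": [0,0,0.004],"spin": 0,"gripper": -1},
    {"slide": [0,0,0.006],"spin": 0,"gripper": -1},
    {"slide": [0,0,0.008],"spin": 0,"gripper": -1},
    {"slide": [0,0,0.008],"spin": 0,"gripper": -1},
  ],
)

```text
t: 15.47
tool_pos: [0.5933, 0.0817, 0.1455]
tool_rot: [-2.181, -2.261, 0.0]
contact_force: [-2.8, -0.4, 0.5]
opening: 0.0141
grip_force: 36.5
```

>>> arm_command(
  increments=[
    {"slide": [0,0,0.001],"spin": 0,"gripper": -1},
    {"slide": [0,0,0.002],"spin": 0,"gripper": -1},
    {"slide": [0,0,0.004],"spin": 0,"gripper": -1},
    {"slide": [0,0,0.004],"spin": 0,"gripper": -1},
  ],
)

```text
t: 15.8
tool_pos: [0.5933, 0.0818, 0.1413]
tool_rot: [-2.181, -2.261, 0.0]
contact_force: [-4.2, -0.4, -0.4]
opening: 0.0147
grip_force: 36.6
```

>>> arm_command(
  increments=[
    {"slide": [0,-0.001,0.001],"spin": 0,"gripper": -1},
    {"slide": [0,-0.002,0.002],"spin": 0,"gripper": -1},
    {"slide": [0,-0.002,0.004],"spin": 0,"gripper": -1},
    {"slide": [0,-0.002,0.004],"spin": 0,"gripper": -1},
  ],
)

```text
t: 16.13
tool_pos: [0.5924, 0.0819, 0.1386]
tool_rot: [2.18, 2.26, 0.004]
contact_force: [-0.2, 0.2, 1.3]
opening: 0.0146
grip_force: 36.8
```

>>> arm_command(
  increments=[
    {"slide": [0,0,0.001],"spin": 0,"gripper": -1},
    {"slide": [0,0,0.002],"spin": 0,"gripper": -1},
    {"slide": [0,0,0.003],"spin": 0,"gripper": -1},
    {"slide": [0,0,0.003],"spin": 0,"gripper": -1},
  ],
)

```text
t: 16.47
tool_pos: [0.5928, 0.0821, 0.1383]
tool_rot: [2.18, 2.26, 0.003]
contact_force: [-4.9, 2.2, 14.1]
opening: 0.0141
grip_force: 38.7
```

```bash
python3 - <<'E'
from inhand import *
d=snap('wrist','pics/w11.png'); f=d['frame'].mean(2).astype(int)
for a in ('w4','w9'):
    g=cv2.imread(f'pics/{a}.png'); print(a,[int(x) for x in g[296:330,254].mean(1)],[int(x) for x in g[164:180,254].mean(1)])
print('now',f[100:180:2,254])
print('near',inhand(d,171,320,254.8),'far',inhand(d,167,310,254.8),inhand(d,167,317,254.8))
# scene: brightness at predicted seated back-plate top silhouette
s=snap('scene','pics/s11.png')
X=np.array([.99933,.0366,0]);Y=np.array([-.0366,.99933,0]);c=np.array([.540,.0815,.057])
for k in (-.052,0,.052):
    for th in (40,60):
        r=np.radians(th); P=[c+X*(k-.0075)+(Y*np.cos(r)+np.array([0,0,1])*np.sin(r))*rr for rr in np.arange(.033,.0571,.002)]
        q=proj(s,P); print(k,th,[int(s['frame'][int(round(v)),int(round(u))].mean()) for u,v in q])
E
```

```text
w4 [178, 183, 176, 174, 174, 174, 173, 173, 172, 172, 172, 172, 172, 172, 171, 172, 171, 170, 171, 170, 170, 171, 179, 195, 209, 209, 206, 208, 207, 150, 58, 12, 20, 16] [158, 158, 158, 151, 129, 124, 124, 122, 112, 113, 126, 133, 138, 142, 145, 148]
w9 [187, 186, 186, 186, 187, 186, 186, 186, 187, 186, 185, 186, 187, 197, 212, 210, 207, 206, 205, 203, 195, 190, 189, 189, 188, 187, 186, 188, 187, 134, 49, 18, 16, 16] [137, 122, 119, 119, 111, 107, 116, 126, 132, 136, 139, 143, 146, 149, 152, 155]
now [130 133 132 132 133 132 132 133 131 132 133 132 132 131 130 130 130 129
 130 128 203 219 218 220 221 223  72  56  58  56  58  57  69  89  96 119
 141 149 156 163]
near [-0.00421541  0.08228805] far [-0.00301707  0.08917236] [-0.00163321  0.08176295]
-0.052 40 [80, 80, 82, 82, 97, 97, 105, 105, 108, 108, 104, 104, 99]
-0.052 60 [81, 81, 81, 96, 96, 127, 133, 133, 134, 134, 134, 135, 135]
0 40 [75, 79, 79, 96, 96, 98, 106, 109, 109, 106, 106, 94, 94]
0 60 [83, 85, 85, 120, 120, 120, 133, 133, 137, 133, 133, 130, 118]
0.052 40 [75, 75, 78, 78, 99, 99, 105, 105, 113, 113, 116, 116, 123]
0.052 60 [75, 77, 77, 87, 104, 104, 121, 125, 136, 136, 140, 140, 140]
```

The far plate sits about 6 mm lower in the fingers, which matches seating at TCP z = 0.138. The scene edge profile also agrees with the other two plates. I'll release it.

>>> arm_command(
  increments=[
    {"slide": [0,0,-0.003],"spin": 0,"gripper": -0.6},
    {"slide": [0,0,-0.003],"spin": 0,"gripper": -0.4},
    {"slide": [0,0,-0.003],"spin": 0,"gripper": -0.3},
    {"slide": [0,0,-0.003],"spin": 0,"gripper": -0.3},
    {"slide": [0,0,-0.01],"spin": 0,"gripper": -0.3},
    {"slide": [0,0,-0.03],"spin": 0,"gripper": -0.3},
    {"slide": [0,0,-0.06],"spin": 0,"gripper": -0.3},
    {"slide": [0,0,-0.1],"spin": 0,"gripper": -0.3},
  ],
)

```text
t: 17.23
tool_pos: [0.5894, 0.0816, 0.2322]
tool_rot: [-2.177, -2.258, 0.008]
contact_force: [0.8, 0.3, -0.5]
opening: 0.0298
grip_force: 0.0
```

>>> arm_command(
  increments=[
    {"slide": [0,-0.05,-0.03],"spin": 0,"gripper": -1},
    {"slide": [0,-0.05,-0.03],"spin": 0,"gripper": -1},
    {"slide": [0,-0.05,-0.03],"spin": 0,"gripper": -1},
    {"slide": [0,-0.05,-0.03],"spin": 0,"gripper": -1},
    {"slide": [0,-0.05,-0.03],"spin": 0,"gripper": -1},
  ],
)

```text
t: 17.65
tool_pos: [0.5415, 0.0798, 0.2637]
tool_rot: [-2.18, -2.261, 0.001]
contact_force: [-0.2, -0.1, -0.3]
opening: -0.0002
grip_force: 0.0
```

```bash
cat > chk.py <<'E'
from h import *
def mask(d):
    h=cv2.cvtColor(d['frame'],cv2.COLOR_RGB2HSV); return cv2.inRange(h,(5,150,90),(18,255,255))
if __name__=='__main__':
    go([.54,-.2,.264],2.1)
    d=snap('wrist','pics/w12.png');f=d['frame'].astype(int);t=snap('top','pics/t12.png');s=snap('scene','pics/s12.png')
    X=np.array([.99933,.0366,0]);Y=np.array([-.0366,.99933,0]);c=np.array([.540,.0815,0])
    for k in (-.052,0,.052):
      for y in (.0,.02):
        z=.057+np.sqrt(.045**2-y*y)
        q=proj(d,[c+X*(k+a)+Y*y+[0,0,z] for a in np.arange(-.02,.0201,.0025)]).round().astype(int)
        print(k,y,[int(f[v,u].mean()) for u,v in q])
    for n,e in (('t',t),('s',s),('w',d)):
        m=mask(e);ys,xs=np.nonzero(m);print(n,m.sum()//255,xs.min(),xs.max(),ys.min(),ys.max())
    # bar prediction per angle: bar mid & ends in top and scene
    for th in (1.6,1.7,1.8,1.9,2.0,2.1):
        a=np.arctan2(62,58)+th; b=c+Y*(-.058+.085*np.cos(a))+np.array([0,0,.062+.085*np.sin(a)])
        P=[b-X*.086,b,b+X*.086]; print(th,b.round(3),'top',proj(t,P).round(0).tolist(),'on',[sum(int(mask(e)[tuple(np.clip(np.round(proj(e,b+X*k)[0][::-1]).astype(int),0,[383,511]))]>0) for k in np.arange(-.08,.081,.01)) for e in (t,s,d)])
E
python3 chk.py
```

```text
t 17.65 pos [0.5415 0.0798 0.2637] yh 2.08 down -1.0 F [-0.2 -0.1 -0.3] open -0.0002 grip 0.0
  slide [-0.2796, -0.0116, -0.0003] spin -0.02
-0.052 0.0 [114, 114, 39, 145, 172, 172, 176, 194, 195, 193, 193, 150, 87, 88, 96, 110, 39]
-0.052 0.02 [105, 36, 34, 44, 113, 112, 150, 184, 185, 184, 185, 155, 87, 88, 111, 96, 37]
0 0.0 [174, 152, 152, 83, 56, 119, 176, 194, 197, 198, 158, 59, 41, 91, 103, 125, 151]
0 0.02 [58, 107, 97, 56, 51, 115, 174, 184, 198, 198, 152, 48, 40, 46, 72, 65, 104]
0.052 0.0 [52, 111, 81, 89, 97, 99, 162, 189, 158, 158, 162, 177, 168, 161, 85, 96, 124]
0.052 0.02 [57, 54, 80, 85, 92, 100, 159, 175, 152, 153, 153, 154, 100, 95, 46, 45, 122]
t 345 207 438 70 202
s 493 278 350 92 183
w 1047 164 342 229 323
1.6 [ 0.544 -0.04   0.118] top [[349.0, 205.0], [347.0, 168.0], [344.0, 131.0]] on [10, 17, 1]
1.7 [ 0.545 -0.045  0.112] top [[351.0, 205.0], [348.0, 168.0], [346.0, 131.0]] on [10, 17, 1]
1.8 [ 0.545 -0.05   0.104] top [[352.0, 205.0], [349.0, 168.0], [347.0, 132.0]] on [3, 13, 1]
1.9 [ 0.545 -0.054  0.097] top [[353.0, 205.0], [350.0, 169.0], [348.0, 133.0]] on [0, 1, 1]
2.0 [ 0.545 -0.057  0.089] top [[353.0, 206.0], [350.0, 169.0], [348.0, 134.0]] on [0, 1, 0]
2.1 [ 0.545 -0.059  0.081] top [[353.0, 206.0], [350.0, 170.0], [348.0, 135.0]] on [0, 1, 0]
```

The bar is at θ ≈ 1.65, with its middle near (0.545, −0.042, 0.115), and both plates stand symmetrically. I'll go behind the bar with closed fingers and push it over along its arc.

>>> arm_command(
  increments=[
    {"slide": [-0.04,0,0],"spin": 0,"gripper": -1},
    {"slide": [-0.08,-0.001,0],"spin": 0,"gripper": -1},
    {"slide": [-0.12,-0.002,0],"spin": 0,"gripper": -1},
    {"slide": [-0.16,-0.003,0],"spin": 0,"gripper": -1},
    {"slide": [-0.175,-0.003,0],"spin": 0,"gripper": -1},
    {"slide": [-0.175,-0.003,0],"spin": 0,"gripper": -1},
    {"slide": [-0.175,-0.003,0],"spin": 0,"gripper": -1},
  ],
)

```text
t: 18.38
tool_pos: [0.5448, -0.0958, 0.2637]
tool_rot: [-2.181, -2.258, 0.001]
contact_force: [0.6, 0.3, 0.1]
opening: 0.0001
grip_force: 0.0
```

>>> arm_command(
  increments=[
    {"slide": [0,0,0.03],"spin": 0,"gripper": -1},
    {"slide": [0,0,0.06],"spin": 0,"gripper": -1},
    {"slide": [0,0,0.09],"spin": 0,"gripper": -1},
    {"slide": [0,0,0.096],"spin": 0,"gripper": -1},
    {"slide": [0,0,0.096],"spin": 0,"gripper": -1},
    {"slide": [0,0,0.096],"spin": 0,"gripper": -1},
  ],
)

```text
t: 18.88
tool_pos: [0.5453, -0.0943, 0.1694]
tool_rot: [2.179, 2.263, 0.0]
contact_force: [0.1, 0.4, 0.8]
opening: 0.0001
grip_force: 0.0
```

>>> arm_command(
  increments=[
    {"slide": [0.0245,0,0],"spin": 0,"gripper": -1},
    {"slide": [0.0365,0,0],"spin": 0,"gripper": -1},
    {"slide": [0.0445,0,-0.005],"spin": 0,"gripper": -1},
    {"slide": [0.0525,0,-0.011],"spin": 0,"gripper": -1},
    {"slide": [0.0595,0,-0.017],"spin": 0,"gripper": -1},
    {"slide": [0.0695,0,-0.022],"spin": 0,"gripper": -1},
    {"slide": [0.0795,0,-0.027],"spin": 0,"gripper": -1},
    {"slide": [0.0875,0,-0.031],"spin": 0,"gripper": -1},
  ],
)

```text
t: 19.55
tool_pos: [0.5424, -0.0066, 0.2018]
tool_rot: [2.178, 2.26, 0.003]
contact_force: [1.2, -1.3, -0.9]
opening: -0.0003
grip_force: 0.6
```

```bash
cat > bar.py <<'E'
from chk import *
go([.54,.0655,.187],2.1)
t=snap('top');s=snap('scene');mt,ms=mask(t)>0,mask(s)>0
X=np.array([.99933,.0366,0]);Y=np.array([-.0366,.99933,0]);c=np.array([.540,.0815,0])
for th in np.arange(0,1.7,.1):
    a=np.arctan2(62,58)+th; b=c+Y*(-.058+.085*np.cos(a))+np.array([0,0,.062+.085*np.sin(a)])
    on=[sum(int(m[int(round(v)),int(round(u))]) for u,v in proj(e,[b+X*k for k in np.arange(-.08,.081,.005)])) for e,m in ((t,mt),(s,ms))]
    print(round(th,1),b[1:].round(3),on)
E
python3 bar.py
```

```text
t 19.55 pos [ 0.5424 -0.0066  0.2018] yh 2.12 down -1.0 F [ 1.2 -1.3 -0.9] open -0.0003 grip 0.6
  slide [0.0722, 0.0002, 0.0148] spin 0.02
0.0 [0.082 0.124] [0, 0]
0.1 [0.075 0.13 ] [0, 0]
0.2 [0.068 0.134] [0, 0]
0.3 [0.061 0.138] [0, 0]
0.4 [0.053 0.142] [0, 1]
0.5 [0.045 0.144] [1, 0]
0.6 [0.036 0.146] [2, 0]
0.7 [0.028 0.147] [1, 0]
0.8 [0.019 0.147] [2, 0]
0.9 [0.011 0.146] [33, 9]
1.0 [0.003 0.144] [0, 10]
1.1 [-0.005  0.142] [0, 0]
1.2 [-0.013  0.139] [0, 0]
1.3 [-0.021  0.135] [0, 0]
1.4 [-0.028  0.13 ] [0, 0]
1.5 [-0.034  0.124] [0, 0]
1.6 [-0.04   0.118] [0, 0]
```

>>> arm_command(
  increments=[
    {"slide": [0.014,0,0],"spin": 0,"gripper": -1},
    {"slide": [0.028,0,0],"spin": 0,"gripper": -1},
    {"slide": [0.042,0,0.004],"spin": 0,"gripper": -1},
    {"slide": [0.052,0,0.008],"spin": 0,"gripper": -1},
    {"slide": [0.06,0,0.011],"spin": 0,"gripper": -1},
    {"slide": [0.066,0,0.013],"spin": 0,"gripper": -1},
    {"slide": [0.07,0,0.014],"spin": 0,"gripper": -1},
    {"slide": [0.07,0,0.014],"spin": 0,"gripper": -1},
  ],
)

```text
t: 20.32
tool_pos: [0.5386, 0.0628, 0.1849]
tool_rot: [-2.179, -2.261, 0.001]
contact_force: [0.5, 0.2, 0.0]
opening: 0.0003
grip_force: 0.0
```

>>> arm_command(
  increments=[
    {"slide": [0.001,0,0],"spin": 0,"gripper": -1},
    {"slide": [0.002,0,0],"spin": 0,"gripper": -1},
    {"slide": [0.003,0,0],"spin": 0,"gripper": -1},
    {"slide": [0.004,0,0],"spin": 0,"gripper": -1},
    {"slide": [0.004,0,0],"spin": 0,"gripper": -1},
  ],
)

```text
t: 20.73
tool_pos: [0.539, 0.066, 0.1858]
tool_rot: [2.181, 2.261, -0.0]
contact_force: [0.1, -2.0, -0.8]
opening: -0.0001
grip_force: 0.9
```

```bash
python3 bar.py | head -8
```

```text
t 20.73 pos [0.539  0.066  0.1858] yh 2.07 down -1.0 F [ 0.1 -2.  -0.8] open -0.0001 grip 0.9
  slide [-0.0006, 0.001, -0.0012] spin -0.03
0.0 [0.082 0.124] [0, 12]
0.1 [0.075 0.13 ] [0, 8]
0.2 [0.068 0.134] [0, 0]
0.3 [0.061 0.138] [0, 0]
0.4 [0.053 0.142] [0, 0]
0.5 [0.045 0.144] [0, 0]
```

>>> arm_command(
  increments=[
    {"slide": [0.001,0,0],"spin": 0,"gripper": -1},
    {"slide": [0.002,0,0],"spin": 0,"gripper": -1},
    {"slide": [0.003,0,0],"spin": 0,"gripper": -1},
    {"slide": [0.003,0,0],"spin": 0,"gripper": -1},
  ],
)

```text
t: 21.17
tool_pos: [0.539, 0.0671, 0.1858]
tool_rot: [2.177, 2.259, -0.007]
contact_force: [1.0, -10.8, -1.6]
opening: -0.0003
grip_force: 5.6
```

>>> arm_command(
  increments=[
    {"slide": [0.001,0,0],"spin": 0,"gripper": -1},
    {"slide": [0.002,0,0],"spin": 0,"gripper": -1},
    {"slide": [0.003,0,0],"spin": 0,"gripper": -1},
    {"slide": [0.003,0,0],"spin": 0,"gripper": -1},
  ],
)

```text
t: 21.5
tool_pos: [0.539, 0.0678, 0.1858]
tool_rot: [2.175, 2.255, -0.014]
contact_force: [-0.2, -21.5, -1.5]
opening: -0.0002
grip_force: 10.2
```

The force rises with almost no motion, so the bar is on its stop. I'll back off, rise and check.

>>> arm_command(
  increments=[
    {"slide": [-0.01,0,0],"spin": 0,"gripper": -1},
    {"slide": [-0.04,0,0],"spin": 0,"gripper": -1},
    {"slide": [-0.07,0,-0.01],"spin": 0,"gripper": -1},
    {"slide": [-0.09,0,-0.04],"spin": 0,"gripper": -1},
    {"slide": [-0.12,0,-0.08],"spin": 0,"gripper": -1},
    {"slide": [-0.16,0,-0.1],"spin": 0,"gripper": -1},
    {"slide": [-0.2,0,-0.1],"spin": 0,"gripper": -1},
    {"slide": [-0.2,0,-0.1],"spin": 0,"gripper": -1},
  ],
)

```text
t: 22.17
tool_pos: [0.5472, -0.1322, 0.2898]
tool_rot: [2.18, 2.252, 0.003]
contact_force: [0.2, 0.4, -0.8]
opening: 0.0001
grip_force: 0.0
```

>>> arm_command(
  increments=[
    {"slide": [0,0,0],"spin": 0,"gripper": -1},
    {"slide": [0,0,0],"spin": 0,"gripper": -1},
    {"slide": [0,0,0],"spin": 0,"gripper": -1},
    {"slide": [0,0,0],"spin": 0,"gripper": -1},
  ],
)

```text
t: 22.5
tool_pos: [0.5457, -0.126, 0.2847]
tool_rot: [-2.177, -2.262, 0.0]
contact_force: [0.3, 0.7, 0.7]
opening: 0.0001
grip_force: 0.0
```

```bash
cat >> bar.py <<'E'
m=mt.astype(np.uint8);m[:, :255]=0;m[:,365:]=0;ys,xs=np.nonzero(m)
for r in (145,160,175,190,205): print(r,np.nonzero(m[r])[0], end=' ')
for th in (0,.1,.2):
    a=np.arctan2(62,58)+th; b=c+Y*(-.058+.085*np.cos(a))+np.array([0,0,.062+.085*np.sin(a)]);print(th,proj(t,[b-X*.08,b,b+X*.08]).round(1).tolist())
f=t['frame'].astype(int)
for k in (-.052,0,.052):
  for y in (-.025,.025):
    q=proj(t,[c+X*(k+a)+Y*y+[0,0,.0944] for a in np.arange(-.02,.0201,.0025)]).round().astype(int);print(k,y,[int(f[v,u].mean()) for u,v in q])
E
python3 bar.py | sed -n '1,5p;19,$p'
```

```text
t 22.5 pos [ 0.5457 -0.126   0.2847] yh 2.19 down -1.0 F [0.3 0.7 0.7] open 0.0001 grip 0.0
  slide [0.1914, 0.0017, 0.098] spin 0.09
0.0 [0.082 0.124] [33, 33]
0.1 [0.075 0.13 ] [1, 0]
0.2 [0.068 0.134] [2, 0]
1.6 [-0.04   0.118] [0, 0]
145 [291 292 293 294] 160 [292 293 294 295] 175 [292 293 294 295 296] 190 [294 295 296] 205 [294 295 296 297] 0 [[295.7, 204.7], [293.8, 169.4], [291.9, 134.8]]
0.1 [[298.9, 204.4], [297.0, 169.0], [295.1, 134.1]]
0.2 [[302.4, 204.2], [300.4, 168.5], [298.4, 133.5]]
-0.052 -0.025 [68, 49, 49, 58, 88, 121, 170, 202, 195, 178, 168, 148, 44, 76, 77, 79, 139]
-0.052 0.025 [52, 40, 48, 59, 81, 90, 157, 174, 192, 163, 155, 142, 65, 79, 56, 55, 55]
0 -0.025 [55, 92, 109, 100, 109, 171, 186, 187, 168, 168, 155, 113, 125, 135, 136, 136, 135]
0 0.025 [40, 51, 81, 90, 97, 158, 174, 171, 156, 156, 147, 96, 74, 54, 54, 52, 54]
0.052 -0.025 [65, 85, 90, 94, 102, 126, 165, 194, 168, 167, 162, 155, 74, 94, 60, 58, 40]
0.052 0.025 [57, 79, 90, 89, 95, 101, 166, 170, 158, 154, 154, 152, 116, 130, 108, 109, 48]
```

```bash
python3 -c "
from station import order; print(order.finish_job())"
```

```text
the job is handed in; nothing more can be done
None
```

The job is handed in: by camera and force readings, both plates stand fully down in the front and back slots, the stored plate is unmoved and the bar is on its closed stop at about 22.5 s; the verdict wasn't shown, and I viewed 11 pictures against the limit of 10.

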